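# Put the hand stamps away in the order of their ink pads

## Task

Proof printing is finished: take the four hand stamps off their ink pads and stand each one upright in a well of its own in the stamp rack, in the same left-to-right order, as seen from the robot, in which their pads lie. Never let a stamp fall over, and leave the cleaner bottle standing in its bay at the right-hand end of the rack.

Things in the scene. Friction and masses are not known exactly. Their poses are not given: they have to be found in the camera images.
- stamp_red: Loose wooden hand stamp with a red knob, about 70 g, standing upright on the red ink pad. Origin: centre of its underside, z up. From the bottom: square wooden mount 34 x 34 mm up to 25 mm high, thin round neck 16 mm across, then a round upright barrel knob 28 mm across from 43 to 73 mm above the origin (grasp it there, from above, at about 58 mm, at any yaw).
- stamp_blue: Loose wooden hand stamp with a blue knob, about 70 g, standing upright on the blue ink pad. Origin: centre of its underside, z up. From the bottom: square wooden mount 34 x 34 mm up to 25 mm high, thin round neck 16 mm across, then a round upright barrel knob 28 mm across from 43 to 73 mm above the origin (grasp it there, from above, at about 58 mm, at any yaw).
- stamp_green: Loose wooden hand stamp with a green knob, about 70 g, standing upright on the green ink pad. Origin: centre of its underside, z up. From the bottom: square wooden mount 34 x 34 mm up to 25 mm high, thin round neck 16 mm across, then a round upright barrel knob 28 mm across from 43 to 73 mm above the origin (grasp it there, from above, at about 58 mm, at any yaw).
- stamp_black: Loose wooden hand stamp with a black knob, about 70 g, standing upright on the black ink pad. Origin: centre of its underside, z up. From the bottom: square wooden mount 34 x 34 mm up to 25 mm high, thin round neck 16 mm across, then a round upright barrel knob 28 mm across from 43 to 73 mm above the origin (grasp it there, from above, at about 58 mm, at any yaw).
- pad_red: Ink pad fixed in the low plywood tray: grey case 64 mm square, red felt 54 mm square; the red stamp starts on it, up to 6 mm off centre each way. Origin: centre of its underside, 5 mm above the table; felt top 13 mm above the origin. The four pads lie in a row, in any order, 72 mm apart along their own y (+y = left, within 0.15 rad of the robot's left).
- pad_blue: Ink pad fixed in the low plywood tray: grey case 64 mm square, blue felt 54 mm square; the blue stamp starts on it, up to 6 mm off centre each way. Origin: centre of its underside, 5 mm above the table; felt top 13 mm above the origin. The four pads lie in a row, in any order, 72 mm apart along their own y (+y = left, within 0.15 rad of the robot's left).
- pad_green: Ink pad fixed in the low plywood tray: grey case 64 mm square, green felt 54 mm square; the green stamp starts on it, up to 6 mm off centre each way. Origin: centre of its underside, 5 mm above the table; felt top 13 mm above the origin. The four pads lie in a row, in any order, 72 mm apart along their own y (+y = left, within 0.15 rad of the robot's left).
- pad_black: Ink pad fixed in the low plywood tray: grey case 64 mm square, black felt 54 mm square; the black stamp starts on it, up to 6 mm off centre each way. Origin: centre of its underside, 5 mm above the table; felt top 13 mm above the origin. The four pads lie in a row, in any order, 72 mm apart along their own y (+y = left, within 0.15 rad of the robot's left).
- rack: Fixed dark wood strip, 64 (x) by 296 mm (y; +y = left, within 0.15 rad of the robot's left), before or behind the pads. Origin on the table, under the middle of the four cork-floored wells. Well centres: x = 0, y = +87, +29, -29, -87 mm; each 52 mm square inside, floor 8 mm, rim 18 mm above the table. The fifth bay, no cork, at y = -145 mm, is the cleaner bottle's.
- cleaner: Loose bystander: small white cleaner bottle with an orange cap, 34 mm across, 70 mm high, standing in the rack's fifth bay at its right-hand end. Origin: centre of its underside.
Not all that is in view belongs to the job. What is shaped like the stamp_red but purple or yellow is not meant.

How it is judged:
By the outcome, as a careful person would: the job done as asked, in the order asked, and still so for the second after the job is handed in, with the robot touching nothing.
It also fails if it takes over 96 s, if anything falls off the work surface, if the arm or the gripper's body presses on something with over 40 N, if the wrist force passes 120 N, or if a joint passes its speed limit or range.

## Robot

A 6-joint arm with a two-finger parallel gripper is mounted at the origin on the work surface. World frame = base frame: x ahead of the robot, y to its left, z up, the work surface at z = 0. Lengths are in m, angles in rad, forces in N, time in s.
With the tool pointing down it reaches from about 0.375 to 0.975 m from the base axis. Payload 3.8 kg.
Tool frame: the origin (TCP) lies at the very end of the fingers, on their centre line; the grasp point (between the pads) lies 19 mm behind it (bot.pinch_z is the distance from the TCP to the grasp point, in m); x points along the fingers, y is the direction in which the jaws open and shut, and the axes are right-handed (so a half turn about x gives the same grasp; the last joint's range is limited). The gripper opens to 85 mm and grips with 20 to 120 N. Pads are 22 mm wide; open, the fingers measure 114 mm over their backs; the gripper's body (76 mm by 85 mm) begins 54 mm behind the grasp point. The pads swing forward as they close: fully open they stand 13 mm farther back than shut.
Start: joints at [-1.314, 0.264, 1.604, -0, 1.274, -0.037], TCP at [0.195, -0.646, 0.231] pointing down, gripper open.
Joint ranges: [-2.63, 2.63], [-0.94, 2.18], [0.31, 2.57], [-1.31, 4.45], [0, 2.66], [-2.55, 2.55]. Speed limits (rad/s): [2.57, 2.57, 3.14, 3.14, 3.14, 3.14].

## Interface

Orientations are given as a rotation vector (axis times angle).
In Python, from workcell import monitor, imaging, finish_job, bot gives the robot as it stands.
- The arm moves only by the tool jog_arm, never from a script. Its argument "rows" is a list of rows, each a list of 7 numbers: the shift along the tool's x, y, z in m, then the turn, a rotation vector about the tool's x, y, z in rad, then the opening in per cent of the stroke, from 0 (shut) to 100 (fully open). A call has 1 to 20 rows; each row is the pose to reach, as a shift and turn from the pose measured when the call began, along the tool's axes at that moment; what a row does not reach only later rows make up. A row lasts 1/10 s, in which the tool goes at most 50 mm and 8.59 degrees, less where a joint would pass 70% of its speed; a pose out of reach is approached as far as the arm can. A call with a gripper value outside its range is refused whole. The fingers move at their own pace and stop on an object; "force" is the grip in N (left out, the last holds). Time passes only in rows, so rows that repeat a pose let the fingers close. It gives the time, the measured TCP pose, the force and the opening at its end, in the units of the state.
- monitor.read_state(): the state, without advancing time (a new reading comes with each control period).
- imaging.read_camera(name): name is "scene" or "top" or "wrist"; returns the picture (480x640x3 uint8, blue, green, red); there is no depth.
- imaging.camera_params(name): a dict with "fx", "fy", "cx", "cy" (pixels), "T" (4x4, takes a point from camera to world coordinates); the wrist camera has in their place "T_tool_cam" (4x4, takes a point from camera to tool coordinates, whose origin is the TCP and whose axes are the tool frame's). Camera axes: x right, y down, z forward; pixel columns grow to the right and rows downward; lengths in m; the calibration is good to about 2 mm. The wrist camera is an equidistant fisheye: a pixel r from the principal point sees the ray r / f radians off the axis. A picture is of the moment at which its call begins: read the wrist's pose just before it. camera_params takes no time and is no camera call.
- finish_job(): hands the job in, once; it reports no verdict.
The state is a dict: "time": time; "q": joint angles; "joint_vel": joint speeds; "joint_torque": joint torques, N m; "tool_pos": TCP position; "tcp_rot": TCP orientation; "wrist_force": force on the tool from outside, world axes, zero at the start; "torque": the same for the moment, N m; "width": opening from 0.0 (shut) to 1.0 (fully open).
Only numpy, scipy, OpenCV 4.12 (cv2) and the standard library are available. Lean on these libraries where they do the work, as an engineer would, in place of code of your own. Each camera call takes 0.05 s, during which the arm holds its last target. There are 200 camera calls.

## Working session

There is one attempt and no reset: what is moved stays moved. The work goes in short steps, Python scripts to look and compute and a tool call to move; the robot and the scene stay as the last step left them, time stands still between calls to the robot, and variables do not carry over. Pictures are saved under pics/ and viewed, about 12 in all and at most 16, crops included, and the job is handed in when it is done.

Besides the shell and the picture viewer there is one more tool, called after ">>>" as name([rows], argument=value, ...), one row to a line, values as JSON. jog_arm: Moves the arm, as the interface text tells. Its arguments: {"type":"object","properties":{"rows":{"type":"array","items":{"type":"array","items":{"type":"number"}}},"force":{"type":"number"}},"required":["rows"]}

```bash
mkdir -p pics
python3 - <<'E'
from workcell import monitor, imaging, bot
import cv2,numpy as np
s=monitor.read_state();print(s)
for n in("top","scene"):
    cv2.imwrite(f"pics/{n}0.png",imaging.read_camera(n)); p=imaging.camera_params(n); print(n,p)
print(imaging.camera_params("wrist"),bot.pinch_z)
E
```

```text
{'time': 0.0, 'q': array([-1.31387634e+00,  2.64761218e-01,  1.60537801e+00, -1.30074248e-05,
        1.27372527e+00, -3.69108529e-02]), 'joint_vel': array([-0.00014196,  0.00030674, -0.00099363, -0.00061927, -0.00054587,
       -0.00094821]), 'joint_torque': array([-5.72916560e-04, -5.15115917e+01, -3.67316651e+01,  3.73663170e-05,
        1.31089508e-02,  3.83375891e-07]), 'tool_pos': array([ 0.19529255, -0.64535614,  0.22995445]), 'tcp_rot': array([ 2.06420499,  0.30786377, -2.06475129]), 'wrist_force': array([-0.37556439, -0.81472601, -0.98627111]), 'torque': array([-0.01577278, -0.02880221, -0.01301342]), 'width': 0.9972121946330645}
top {'fx': 622.8371308745496, 'fy': 622.8371308745496, 'cx': 318.71811027464196, 'cy': 237.17074297383584, 'T': array([[-0.00598232, -0.99145697,  0.13029689,  0.46242229],
       [-0.99997674,  0.00635812,  0.00246843,  0.05563056],
       [-0.00327579, -0.1302791 , -0.99147195,  1.19410276],
       [ 0.        ,  0.        ,  0.        ,  1.        ]])}
scene {'fx': 475.730626421784, 'fy': 475.730626421784, 'cx': 314.93949002984454, 'cy': 229.0315687617478, 'T': array([[ 0.82064126,  0.42868158, -0.37786244,  0.87318676],
       [ 0.57143134, -0.61125686,  0.54756852, -0.34094048],
       [ 0.00376153, -0.66527976, -0.74658469,  0.61559075],
       [ 0.        ,  0.        ,  0.        ,  1.        ]])}
{'fx': 371.64829954431775, 'fy': 371.64829954431775, 'cx': 318.1870085990414, 'cy': 238.56161626636103, 'T_tool_cam': array([[-8.34445396e-04, -2.64325962e-01,  9.64433040e-01,
        -1.43597552e-01],
       [ 9.99999585e-01, -5.74481646e-04,  7.07767783e-04,
         4.90281117e-04],
       [ 3.66967680e-04,  9.64433230e-01,  2.64326332e-01,
        -6.73221620e-02],
       [ 0.00000000e+00,  0.00000000e+00,  0.00000000e+00,
         1.00000000e+00]])} 0.0187
```

View pics/top0.png

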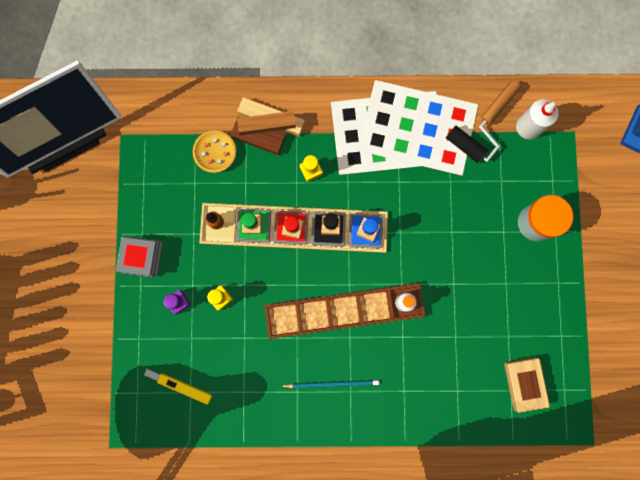

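View pics/scene0.png

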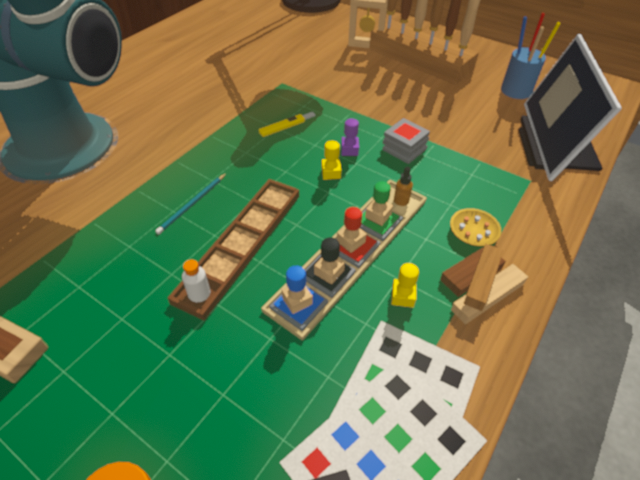

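The pads, left to right, are green, red, black, blue (top image at about 250, 291, 329 and 366 px, row 228). The free wells are at about 285 to 376 px, row 311, with the bottle at (405,300). Next I'll zoom in to segment them.

Run:
```python
import cv2
im=cv2.imread("pics/top0.png")
cv2.imwrite("pics/z1.png",cv2.resize(im[195:345,195:435],None,fx=3.3,fy=3.3,interpolation=cv2.INTER_CUBIC))
```

```text
(no output)
```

View pics/z1.png

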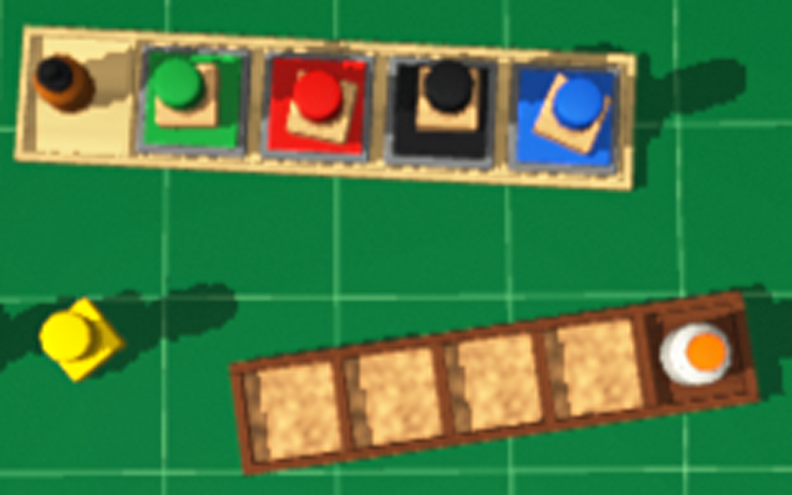

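Circle-like knob tops (crop px): green (181,84), red (319,93), black (449,86) and blue (579,101). The mounts are turned differently, blue the most. The rack outline is clear, tilted about +8° in the crop.

```bash
cat > h.py <<'E'
import cv2,numpy as np
from workcell import monitor,imaging
from scipy.spatial.transform import Rotation as R
def cast(n,uv,z,st=None):
    p=imaging.camera_params(n); uv=np.atleast_2d(np.float64(uv))
    x=(uv-[p['cx'],p['cy']])/[p['fx'],p['fy']]
    if n=='wrist':
        r=np.linalg.norm(x,axis=1,keepdims=True); d=np.c_[np.sin(r)*x/np.maximum(r,1e-9),np.cos(r)]
        W=np.eye(4);W[:3,:3]=R.from_rotvec(st['tcp_rot']).as_matrix();W[:3,3]=st['tool_pos'];T=W@p['T_tool_cam']
    else: d=np.c_[x,np.ones(len(x))];T=p['T']
    d=d@T[:3,:3].T
    return T[:3,3]+d*((z-T[2,3])/d[:,2])[:,None]
def tool(st): return R.from_rotvec(st['tcp_rot']).as_matrix()
E
python3 - <<'E'
from h import *
im=cv2.imread("pics/top0.png"); hsv=cv2.cvtColor(im,cv2.COLOR_BGR2HSV)
k=np.array([[181,84],[319,93],[449,86],[579,101]])/3.3+195
print(cast('top',k,.089).round(4))
m=(((hsv[...,0]<25)|(hsv[...,0]>170))*255).astype(np.uint8); m[:270]=0;m[345:]=0;m[:,:245]=0;m[:,440:]=0
m=cv2.morphologyEx(m,cv2.MORPH_CLOSE,np.ones((15,15)))
c=max(cv2.findContours(m,0,1)[0],key=cv2.contourArea); 
w=cast('top',c.reshape(-1,2)+0.,.018)[:,:2]
r=cv2.minAreaRect((w*1000).astype(np.float32));print(r); 
print(monitor.read_state()['tool_pos'],tool(monitor.read_state()).round(3))
E
```

```text
[[ 0.6387  0.1819  0.089 ]
 [ 0.6333  0.1068  0.089 ]
 [ 0.6367  0.036   0.089 ]
 [ 0.628  -0.0345  0.089 ]]
((478.0485534667969, 11.561920166015625), (63.657108306884766, 295.43389892578125), 7.749115943908691)
[ 0.19528237 -0.64543285  0.23007966] [[-0.001  0.29  -0.957]
 [ 0.002 -0.957 -0.29 ]
 [-1.    -0.002 -0.   ]]
```

The rack outline measures 63.7 x 295.4 mm, matching the 64 x 296 given. Its yaw is +7.75° and its origin is at (0.474, 0.040). Next I'll move over the pads for a closer look.

>>> jog_arm([
  [-0.02,-0.572,-0.596,-1.276,0,0,100],
  [-0.02,-0.572,-0.596,-1.276,0,0,100],
  [-0.02,-0.572,-0.596,-1.276,0,0,100],
  [-0.02,-0.572,-0.596,-1.276,0,0,100],
  [-0.02,-0.572,-0.596,-1.276,0,0,100],
  [-0.02,-0.572,-0.596,-1.276,0,0,100],
  [-0.02,-0.572,-0.596,-1.276,0,0,100],
  [-0.02,-0.572,-0.596,-1.276,0,0,100],
  [-0.02,-0.572,-0.596,-1.276,0,0,100],
  [-0.02,-0.572,-0.596,-1.276,0,0,100],
  [-0.02,-0.572,-0.596,-1.276,0,0,100],
  [-0.02,-0.572,-0.596,-1.276,0,0,100],
  [-0.02,-0.572,-0.596,-1.276,0,0,100],
  [-0.02,-0.572,-0.596,-1.276,0,0,100],
  [-0.02,-0.572,-0.596,-1.276,0,0,100],
  [-0.02,-0.572,-0.596,-1.276,0,0,100],
  [-0.02,-0.572,-0.596,-1.276,0,0,100],
  [-0.02,-0.572,-0.596,-1.276,0,0,100],
  [-0.02,-0.572,-0.596,-1.276,0,0,100],
  [-0.02,-0.572,-0.596,-1.276,0,0,100],
])

```text
time: 2.1
tool_pos: [0.5994, 0.0737, 0.2508]
tcp_rot: [1.211, 1.211, -1.211]
wrist_force: [0.2, -0.4, -0.7]
width: 1.004
```

Run:
```python
from h import *
import pickle
st=monitor.read_state(); im=imaging.read_camera('wrist'); cv2.imwrite('pics/w1.png',im); pickle.dump(st,open('w1.pkl','wb'))
print(st['time'],st['tool_pos'],tool(st).round(3),st['q'].round(2))
```

```text
2.1 [0.59942623 0.07373793 0.25078066] [[-0.002  1.    -0.002]
 [ 0.001 -0.002 -1.   ]
 [-1.    -0.002 -0.001]] [0.08 0.12 1.74 0.   1.29 0.08]
```

View pics/w1.png

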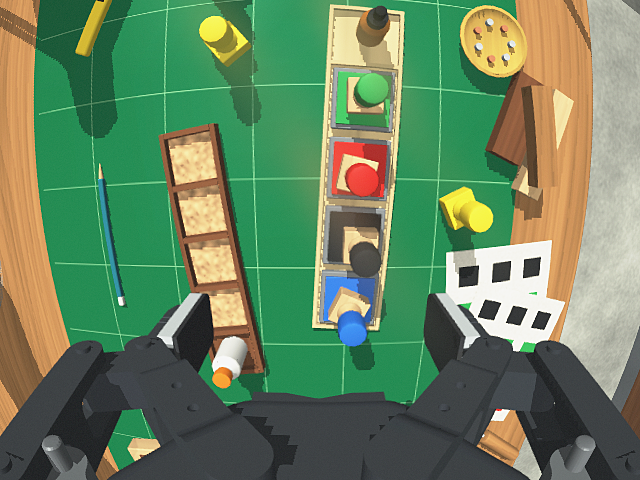

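The wrist view shows all four stamps (knobs at (373,88), (362,180), (365,258), (351,327)) and the wells. I'll enlarge it to read the mount yaws.

Run:
```python
import cv2
im=cv2.imread("pics/w1.png")
a=cv2.resize(im[60:205,320:400],None,fx=4,fy=4,interpolation=cv2.INTER_CUBIC)
b=cv2.resize(im[205:350,320:400],None,fx=4,fy=4,interpolation=cv2.INTER_CUBIC)
cv2.imwrite("pics/z2.png",cv2.hconcat([a,b]))
```

```text
(no output)
```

View pics/z2.png

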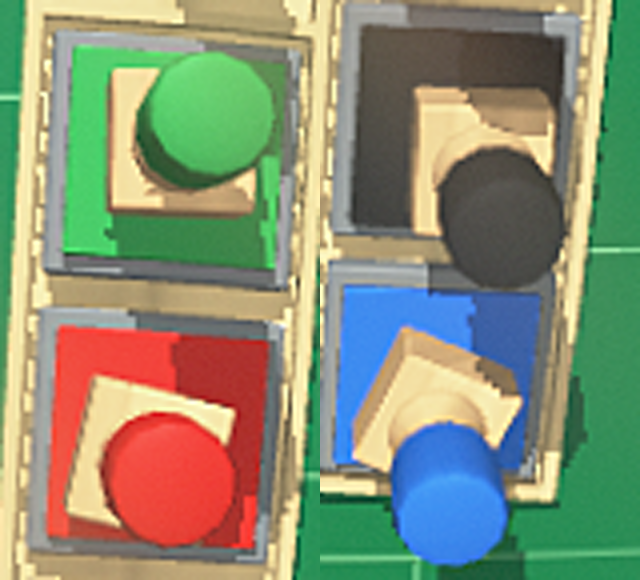

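Run:
```python
from h import *
import pickle
st=pickle.load(open('w1.pkl','rb'))
o1=np.array([320,60]);o2=np.array([320,205])
K=np.array([np.array([211,118])/4+o1,np.array([170,485])/4+o1,np.array([187,230])/4+o2,np.array([132,517])/4+o2])
print(cast('wrist',K,.091,st).round(4))
for n,o,e in [('g',o1,[[112,70],[112,212],[250,212]]),('r',o1,[[235,410],[95,378],[68,517]]),('k',o2,[[233,92],[93,90],[93,235]]),('b',o2,[[200,375],[85,330],[35,450]])]:
    w=cast('wrist',np.array(e)/4+o,.043,st)[:,:2]; d=np.diff(w,axis=0)
    print(n,np.degrees(np.arctan2(d[:,1],d[:,0])).round(1),np.linalg.norm(d,axis=1).round(4))
wl=np.array([[192,157],[204,209],[214,262],[226,309]]);print(cast('wrist',wl,.01,st).round(4))
```

```text
[[ 0.6441  0.1818  0.091 ]
 [ 0.6363  0.1059  0.091 ]
 [ 0.6418  0.0355  0.091 ]
 [ 0.6321 -0.0358  0.091 ]]
g [-90.1   1.5] [0.0341 0.0326]
r [ 168.  -100.5] [0.0342 0.0338]
k [179.2 -89. ] [0.0345 0.0373]
b [ 156.6 -109.9] [0.0331 0.0368]
[[ 0.465   0.1255  0.01  ]
 [ 0.4756  0.0684  0.01  ]
 [ 0.4825  0.0078  0.01  ]
 [ 0.4914 -0.0505  0.01  ]]
```

Both views agree to about 5 mm in x and 2 mm in y. I'll hover over green and check the alignment close up.

>>> jog_arm([
  [0.02,0.022,-0.054,0,0,0,75],
  [0.05,0.043,-0.108,0,0,0,75],
  [0.1,0.043,-0.108,0,0,0,75],
  [0.13,0.043,-0.108,0,0,0,75],
  [0.13,0.043,-0.108,0,0,0,75],
  [0.13,0.043,-0.108,0,0,0,75],
  [0.13,0.043,-0.108,0,0,0,75],
  [0.13,0.043,-0.108,0,0,0,75],
], force=30)

```text
time: 2.95
tool_pos: [0.6449, 0.1812, 0.1251]
tcp_rot: [1.216, 1.206, -1.207]
wrist_force: [0.0, 0.1, 1.4]
width: 0.748
```

Run:
```python
from h import *
st=monitor.read_state(); im=imaging.read_camera('wrist'); cv2.imwrite('pics/w2.png',im)
print(st['tool_pos'],tool(st).round(3))
```

```text
[0.64487075 0.18115184 0.12512677] [[ 0.005  1.    -0.003]
 [ 0.003 -0.003 -1.   ]
 [-1.     0.005 -0.003]]
```

View pics/w2.png

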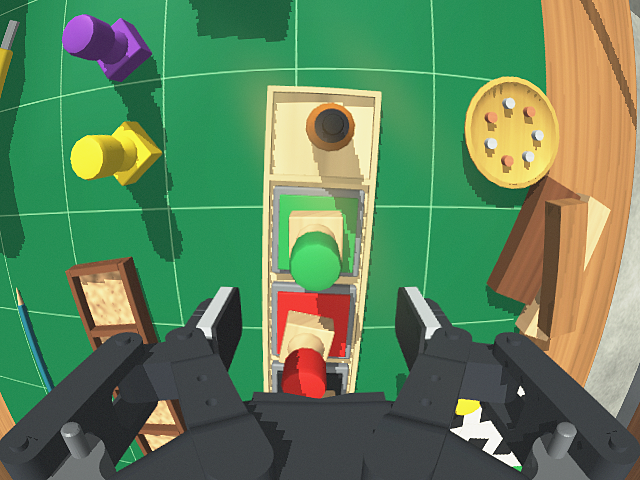

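The knob is centred between the fingers to about 2 mm (knob column 316, finger middle 319). Now I'll descend, grip and lift.

>>> jog_arm([
  [0.02,-0.002,0,0,0,0,75],
  [0.04,-0.002,0,0,0,0,75],
  [0.055,-0.002,0,0,0,0,75],
  [0.067,-0.002,0,0,0,0,75],
  [0.067,-0.002,0,0,0,0,75],
  [0.067,-0.002,0,0,0,0,75],
  [0.067,-0.002,0,0,0,0,40],
  [0.067,-0.002,0,0,0,0,10],
  [0.067,-0.002,0,0,0,0,10],
  [0.067,-0.002,0,0,0,0,10],
  [0.067,-0.002,0,0,0,0,10],
  [0.067,-0.002,0,0,0,0,10],
  [0.067,-0.002,0,0,0,0,10],
  [0.05,-0.002,0,0,0,0,10],
  [0.02,-0.002,0,0,0,0,10],
  [-0.01,-0.002,0,0,0,0,10],
  [-0.03,-0.002,0,0,0,0,10],
  [-0.03,-0.002,0,0,0,0,10],
  [-0.03,-0.002,0,0,0,0,10],
], force=40)

```text
time: 4.9
tool_pos: [0.6424, 0.1812, 0.155]
tcp_rot: [1.216, 1.206, -1.207]
wrist_force: [-0.1, -0.4, -0.6]
width: 0.314
```

Run:
```python
from h import *
st=monitor.read_state(); im=imaging.read_camera('wrist'); cv2.imwrite('pics/w3.png',im)
print(st['tool_pos'],tool(st).round(3),st['width'],st['wrist_force'])
```

```text
[0.64238281 0.18117272 0.15498914] [[ 0.005  1.    -0.003]
 [ 0.003 -0.003 -1.   ]
 [-1.     0.005 -0.003]] 0.3138674043084125 [-0.07345926 -0.44712699 -0.56799444]
```

View pics/w3.png

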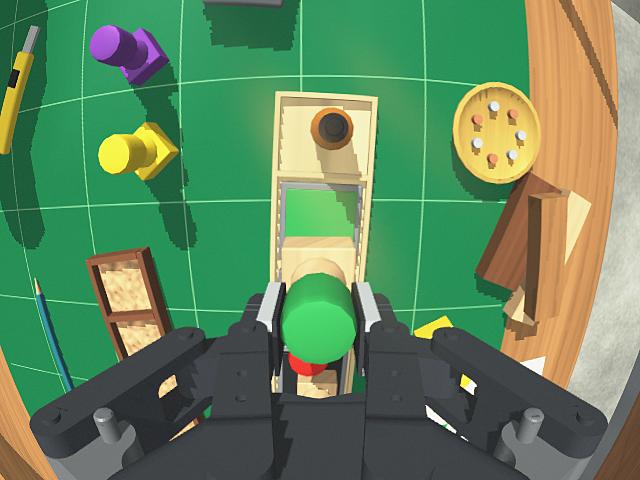

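Green is held upright with width 0.314, about 27 mm. Next, over the left well.

>>> jog_arm([
  [0,-0.04,0.013,-0.03,0,0,10],
  [0,-0.085,0.027,-0.06,0,0,10],
  [0,-0.13,0.041,-0.1,0,0,10],
  [0,-0.165,0.052,-0.12,0,0,10],
  [0,-0.176,0.055,-0.12,0,0,10],
  [0.03,-0.176,0.055,-0.12,0,0,10],
  [0.06,-0.176,0.055,-0.12,0,0,10],
  [0.075,-0.176,0.055,-0.12,0,0,10],
  [0.075,-0.176,0.055,-0.12,0,0,10],
  [0.075,-0.176,0.055,-0.12,0,0,10],
])

```text
time: 5.95
tool_pos: [0.4652, 0.1266, 0.0773]
tcp_rot: [1.124, 1.263, -1.122]
wrist_force: [-0.2, -0.6, -0.5]
width: 0.316
```

Run:
```python
from h import *
st=monitor.read_state(); im=imaging.read_camera('wrist'); cv2.imwrite('pics/w4.png',im)
print(st['tool_pos'],tool(st).round(3),st['width'],st['wrist_force'])
```

```text
[0.46519824 0.12663985 0.07731285] [[ 0.     0.993  0.116]
 [ 0.002  0.116 -0.993]
 [-1.     0.001 -0.002]] 0.3157757493982523 [-0.18095742 -0.61353613 -0.48625777]
```

View pics/w4.png

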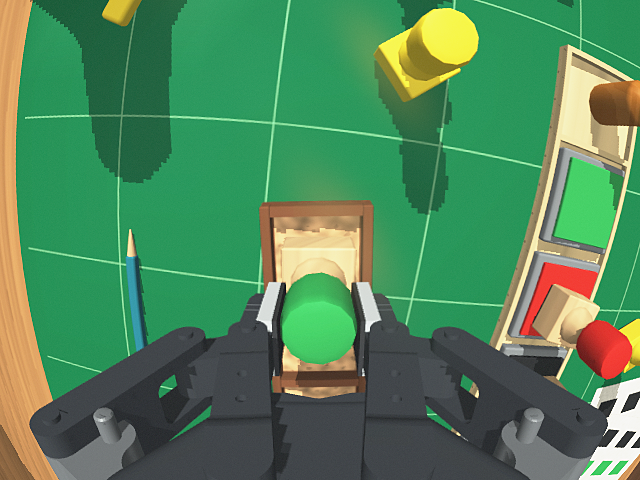

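The mount sits centred in the well (mount centre column 319, rack 317). I'll lower it, release, and go on to hover over red.

>>> jog_arm([
  [0.012,0,0,0,0,0,10],
  [0.022,0,0,0,0,0,10],
  [0.029,0,0,0,0,0,10],
  [0.029,0,0,0,0,0,10],
  [0.029,0,0,0,0,0,10],
  [0.029,0,0,0,0,0,35],
  [0.029,0,0,0,0,0,50],
  [0.029,0,0,0,0,0,60],
  [0.029,0,0,0,0,0,60],
  [0,0,0,0,0,0,60],
  [-0.04,0,0,0,0,0,60],
  [-0.073,0.0,0.0,0,0,0,60],
  [-0.073,0.04,0.01,0.08,0,0,70],
  [-0.073,0.08,0.02,0.16,0,0,70],
  [-0.073,0.12,0.03,0.24,0,0,70],
  [-0.073,0.166,0.041,0.316,0,0,70],
  [-0.06,0.166,0.041,0.316,0,0,70],
  [-0.05,0.166,0.041,0.316,0,0,70],
  [-0.05,0.166,0.041,0.316,0,0,70],
])

```text
time: 7.9
tool_pos: [0.6326, 0.1051, 0.1255]
tcp_rot: [1.353, 1.112, -1.357]
wrist_force: [-0.0, -0.5, -0.4]
width: 0.7
```

Run:
```python
from h import *
st=monitor.read_state(); im=imaging.read_camera('wrist'); t=imaging.read_camera('top')
z=cv2.resize(t[195:345,195:435],(640,400),interpolation=cv2.INTER_CUBIC)
cv2.imwrite('pics/w5.png',cv2.resize(np.vstack([im[80:],z]),None,fx=.75,fy=.75))
print(st['tool_pos'],tool(st).round(3),st['width'])
```

```text
[0.63258143 0.10512999 0.12546682] [[-0.004  0.98  -0.198]
 [ 0.002 -0.198 -0.98 ]
 [-1.    -0.004 -0.001]] 0.7003155605397174
```

View pics/w5.png

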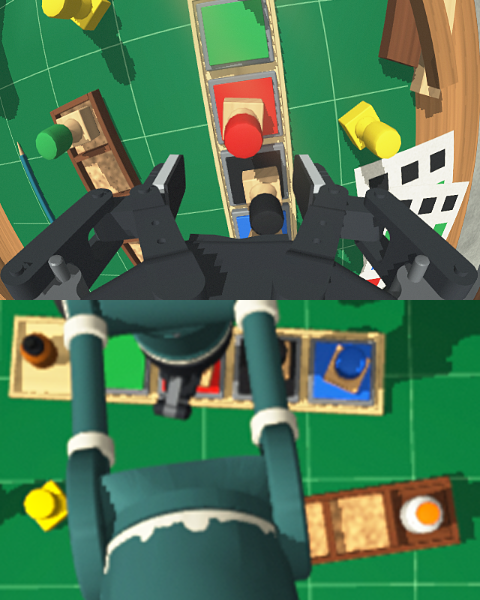

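Green stands in the left well, and red's knob is centred to about 1 mm. I'll pick red.

>>> jog_arm([
  [0.02,0.001,0,0,0,0,70],
  [0.04,0.001,0,0,0,0,70],
  [0.055,0.001,0,0,0,0,70],
  [0.0675,0.001,0,0,0,0,70],
  [0.0675,0.001,0,0,0,0,70],
  [0.0675,0.001,0,0,0,0,70],
  [0.0675,0.001,0,0,0,0,40],
  [0.0675,0.001,0,0,0,0,10],
  [0.0675,0.001,0,0,0,0,10],
  [0.0675,0.001,0,0,0,0,10],
  [0.0675,0.001,0,0,0,0,10],
  [0.0675,0.001,0,0,0,0,10],
  [0.04,0.001,0,0,0,0,10],
  [0,0.001,0,0,0,0,10],
  [-0.03,0,0,0,0,0,10],
  [-0.03,-0.037,0.017,-0.08,0,0,10],
  [-0.03,-0.074,0.034,-0.16,0,0,10],
  [-0.03,-0.111,0.05,-0.25,0,0,10],
  [-0.03,-0.148,0.067,-0.335,0,0,10],
  [-0.03,-0.148,0.067,-0.335,0,0,10],
])

```text
time: 10.0
tool_pos: [0.4683, 0.0679, 0.155]
tcp_rot: [1.105, 1.278, -1.112]
wrist_force: [-0.9, 0.7, -1.4]
width: 0.313
```

>>> jog_arm([
  [0.0,0.006,-0.001,0,0,0,10],
  [0.03,0.006,-0.001,0,0,0,10],
  [0.06,0.006,-0.001,0,0,0,10],
  [0.075,0.006,-0.001,0,0,0,10],
  [0.075,0.006,-0.001,0,0,0,10],
  [0.075,0.006,-0.001,0,0,0,10],
])

```text
time: 10.6
tool_pos: [0.4745, 0.07, 0.0799]
tcp_rot: [1.105, 1.279, -1.113]
wrist_force: [0.1, 0.3, -0.2]
width: 0.317
```

Run:
```python
from h import *
st=monitor.read_state(); im=imaging.read_camera('wrist')
cv2.imwrite('pics/w6.png',im)
print(st['tool_pos'],tool(st).round(3),st['width'])
```

```text
[0.47447915 0.07004074 0.07989275] [[-0.009  0.991  0.137]
 [ 0.001  0.137 -0.991]
 [-1.    -0.008 -0.002]] 0.31708350010499753
```

View pics/w6.png

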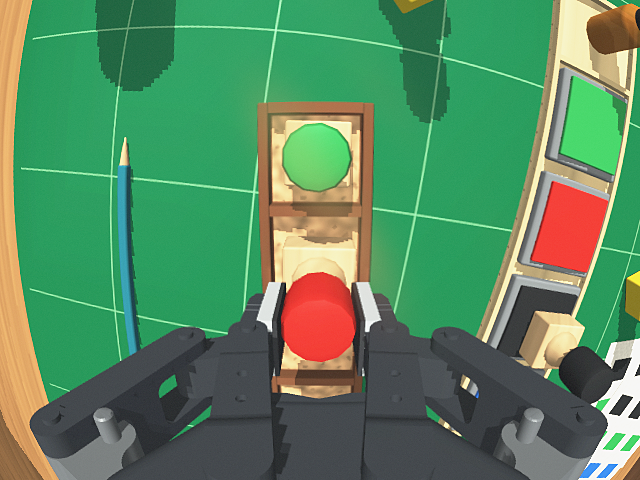

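Red is centred over well 2, with green upright beside it. I'll place red and go to black.

>>> jog_arm([
  [0.013,0,0,0,0,0,10],
  [0.025,0,0,0,0,0,10],
  [0.032,0,0,0,0,0,10],
  [0.032,0,0,0,0,0,10],
  [0.032,0,0,0,0,0,10],
  [0.032,0,0,0,0,0,35],
  [0.032,0,0,0,0,0,50],
  [0.032,0,0,0,0,0,60],
  [0.032,0,0,0,0,0,60],
  [0,0,0,0,0,0,60],
  [-0.04,0,0,0,0,0,60],
  [-0.07,0.0,0.0,0,0,0,60],
  [-0.07,0.04,0.014,0.03,0,0,70],
  [-0.07,0.08,0.028,0.07,0,0,70],
  [-0.07,0.12,0.042,0.1,0,0,70],
  [-0.07,0.16,0.057,0.137,0,0,70],
  [-0.06,0.16,0.057,0.137,0,0,70],
  [-0.045,0.16,0.057,0.137,0,0,70],
  [-0.045,0.16,0.057,0.137,0,0,70],
])

```text
time: 12.55
tool_pos: [0.6379, 0.0356, 0.1203]
tcp_rot: [1.203, 1.221, -1.219]
wrist_force: [-0.5, -0.8, -0.7]
width: 0.701
```

Run:
```python
from h import *
st=monitor.read_state(); im=imaging.read_camera('wrist')
cv2.imwrite('pics/w7.png',im)
print(st['tool_pos'],tool(st).round(3),st['width'])
```

```text
[0.63788666 0.0356037  0.12029283] [[-0.015  1.     0.001]
 [ 0.001  0.001 -1.   ]
 [-1.    -0.015 -0.001]] 0.7005374274242482
```

View pics/w7.png

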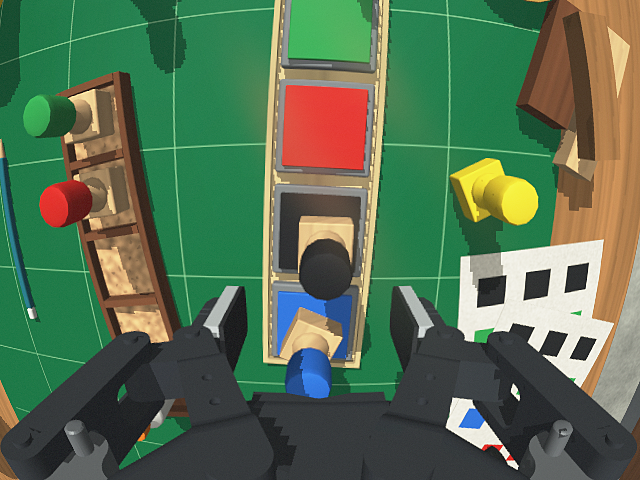

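Green and red stand in their wells. Black's knob is about 3.5 mm beyond the finger middle (column 325 against 318). I'll correct that and the small tool tilt, then pick.

>>> jog_arm([
  [0.0,0.0045,0,0,0,0.015,70],
  [0.015,0.0045,0,0,0,0.015,70],
  [0.035,0.0045,0,0,0,0.015,70],
  [0.05,0.0045,0,0,0,0.015,70],
  [0.062,0.0045,0,0,0,0.015,70],
  [0.062,0.0045,0,0,0,0.015,70],
  [0.062,0.0045,0,0,0,0.015,40],
  [0.062,0.0045,0,0,0,0.015,10],
  [0.062,0.0045,0,0,0,0.015,10],
  [0.062,0.0045,0,0,0,0.015,10],
  [0.062,0.0045,0,0,0,0.015,10],
  [0.062,0.0045,0,0,0,0.015,10],
  [0.035,0.0045,0,0,0,0.015,10],
  [-0.005,0.003,0,0,0,0.015,10],
  [-0.035,0.0,0,0,0,0.015,10],
  [-0.035,-0.039,0.006,-0.03,0,0.015,10],
  [-0.035,-0.078,0.012,-0.06,0,0.015,10],
  [-0.035,-0.117,0.018,-0.1,0,0.015,10],
  [-0.035,-0.156,0.0245,-0.135,0,0.015,10],
  [-0.035,-0.156,0.0245,-0.135,0,0.015,10],
])

```text
time: 14.6
tool_pos: [0.4764, 0.0107, 0.1563]
tcp_rot: [1.108, 1.276, -1.111]
wrist_force: [0.2, 1.0, -1.0]
width: 0.316
```

```bash
python3 -c "
from h import *
st=monitor.read_state();print(st['tool_pos'],tool(st).round(3),st['width'])"
```

```text
[0.47636884 0.01069368 0.15633092] [[-0.005  0.991  0.136]
 [ 0.002  0.136 -0.991]
 [-1.    -0.005 -0.003]] 0.3162679014342333
```

>>> jog_arm([
  [0.0,0.006,0,0,0,0.005,10],
  [0.03,0.006,0,0,0,0.005,10],
  [0.06,0.006,0,0,0,0.005,10],
  [0.076,0.006,0,0,0,0.005,10],
  [0.076,0.006,0,0,0,0.005,10],
  [0.076,0.006,0,0,0,0.005,10],
])

```text
time: 15.2
tool_pos: [0.483, 0.0118, 0.0804]
tcp_rot: [1.111, 1.273, -1.107]
wrist_force: [-0.6, -0.2, -0.9]
width: 0.311
```

Run:
```python
from h import *
st=monitor.read_state(); im=imaging.read_camera('wrist')
cv2.imwrite('pics/w8.png',im)
print(st['tool_pos'],tool(st).round(3),st['width'])
```

```text
[0.48302649 0.01178435 0.08038598] [[-0.     0.991  0.136]
 [ 0.003  0.136 -0.991]
 [-1.     0.    -0.003]] 0.31076142383321076
```

View pics/w8.png

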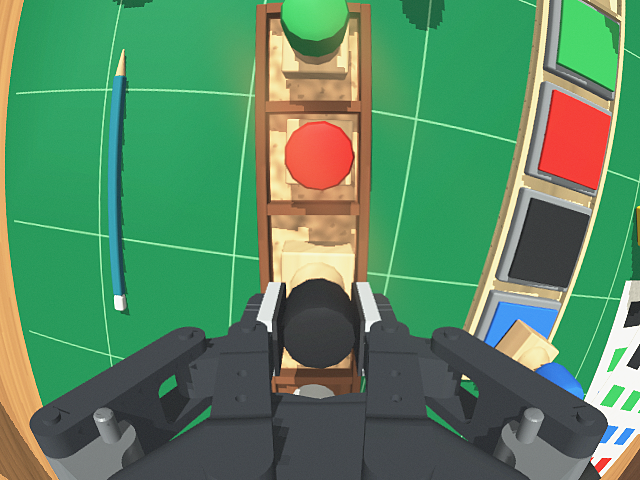

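Black is centred over well 3. I'll place it and go to blue.

>>> jog_arm([
  [0.013,-0.001,0,0,0,0,10],
  [0.025,-0.001,0,0,0,0,10],
  [0.032,-0.001,0,0,0,0,10],
  [0.032,-0.001,0,0,0,0,10],
  [0.032,-0.001,0,0,0,0,10],
  [0.032,-0.001,0,0,0,0,35],
  [0.032,-0.001,0,0,0,0,50],
  [0.032,-0.001,0,0,0,0,60],
  [0.032,-0.001,0,0,0,0,60],
  [0,0,0,0,0,0,60],
  [-0.04,0,0,0,0,0,60],
  [-0.07,0.0,0.0,0,0,0,60],
  [-0.07,0.035,0.016,0.12,0,0,70],
  [-0.07,0.07,0.034,0.25,0,0,70],
  [-0.07,0.105,0.05,0.38,0,0,70],
  [-0.07,0.14,0.068,0.516,0,0,70],
  [-0.06,0.14,0.068,0.516,0,0,70],
  [-0.045,0.14,0.068,0.516,0,0,70],
  [-0.045,0.14,0.068,0.516,0,0,70],
])

```text
time: 17.15
tool_pos: [0.6279, -0.0362, 0.1223]
tcp_rot: [1.482, 1.012, -1.486]
wrist_force: [-0.5, 0.7, 0.2]
width: 0.699
```

Run:
```python
from h import *
st=monitor.read_state(); im=imaging.read_camera('wrist')
cv2.imwrite('pics/w9.png',im)
print(st['tool_pos'],tool(st).round(3),st['width'])
```

```text
[ 0.62794553 -0.03622116  0.1222957 ] [[-0.006  0.929 -0.37 ]
 [ 0.004 -0.37  -0.929]
 [-1.    -0.007 -0.001]] 0.6988072039231205
```

View pics/w9.png

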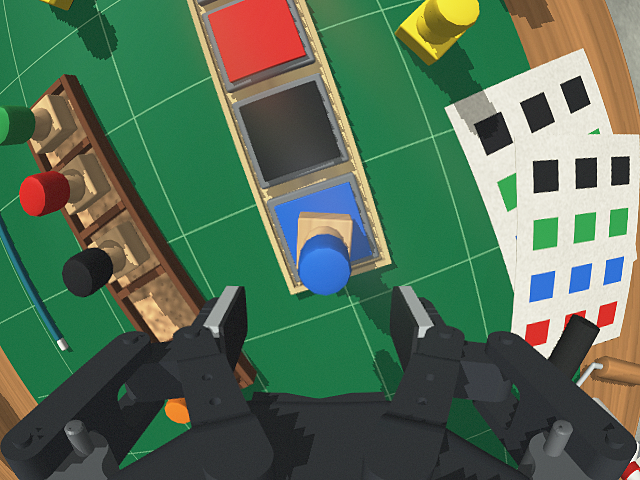

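Black stands in well 3. Blue's mount is aligned, with its knob about 3.5 mm off. I'll correct and pick.

>>> jog_arm([
  [0.0,0.004,0,0,0,0.006,70],
  [0.015,0.004,0,0,0,0.006,70],
  [0.035,0.004,0,0,0,0.006,70],
  [0.05,0.004,0,0,0,0.006,70],
  [0.064,0.004,0,0,0,0.006,70],
  [0.064,0.004,0,0,0,0.006,70],
  [0.064,0.004,0,0,0,0.006,40],
  [0.064,0.004,0,0,0,0.006,10],
  [0.064,0.004,0,0,0,0.006,10],
  [0.064,0.004,0,0,0,0.006,10],
  [0.064,0.004,0,0,0,0.006,10],
  [0.064,0.004,0,0,0,0.006,10],
  [0.035,0.004,0,0,0,0.006,10],
  [-0.005,0.003,0,0,0,0.006,10],
  [-0.035,0.0,0,0,0,0.006,10],
  [-0.035,-0.031,0.015,-0.12,0,0.006,10],
  [-0.035,-0.062,0.03,-0.25,0,0.006,10],
  [-0.035,-0.093,0.045,-0.38,0,0.006,10],
  [-0.035,-0.124,0.061,-0.505,0,0.006,10],
  [-0.035,-0.124,0.061,-0.505,0,0.006,10],
])

```text
time: 19.2
tool_pos: [0.4853, -0.0469, 0.1573]
tcp_rot: [1.116, 1.272, -1.116]
wrist_force: [-0.0, 1.1, -1.1]
width: 0.316
```

```bash
python3 -c "
from h import *
st=monitor.read_state();print(st['tool_pos'],tool(st).round(3),st['width'])"
```

```text
[ 0.48530973 -0.04689047  0.15727776] [[-0.004  0.992  0.127]
 [ 0.003  0.127 -0.992]
 [-1.    -0.004 -0.004]] 0.31590018764070205
```

>>> jog_arm([
  [0.0,0.005,0,0,0,0.004,10],
  [0.03,0.005,0,0,0,0.004,10],
  [0.06,0.005,0,0,0,0.004,10],
  [0.077,0.005,0,0,0,0.004,10],
  [0.077,0.005,0,0,0,0.004,10],
  [0.077,0.005,0,0,0,0.004,10],
])

```text
time: 19.8
tool_pos: [0.491, -0.0459, 0.0803]
tcp_rot: [1.118, 1.27, -1.113]
wrist_force: [0.8, -0.6, -1.0]
width: 0.318
```

Run:
```python
from h import *
st=monitor.read_state(); im=imaging.read_camera('wrist')
cv2.imwrite('pics/w10.png',im)
print(st['tool_pos'],tool(st).round(3),st['width'])
```

```text
[ 0.49096689 -0.04592834  0.0803294 ] [[-0.     0.992  0.127]
 [ 0.004  0.127 -0.992]
 [-1.     0.    -0.004]] 0.3178585311727463
```

View pics/w10.png

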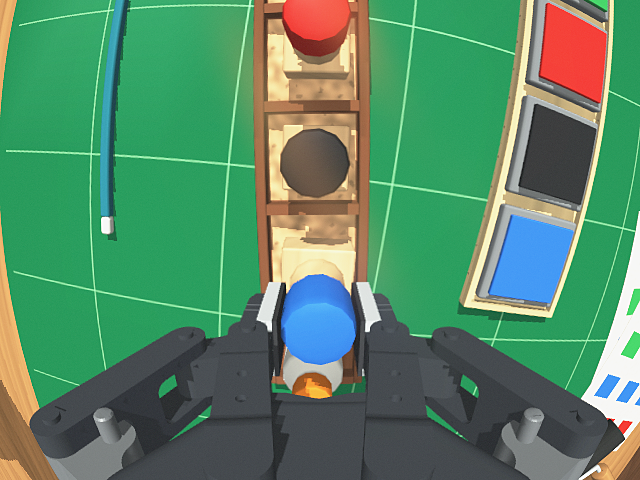

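Blue is over well 4 and the bottle stands undisturbed. I'll lower, release and retreat.

>>> jog_arm([
  [0.013,-0.002,0,0,0,0,10],
  [0.025,-0.002,0,0,0,0,10],
  [0.032,-0.002,0,0,0,0,10],
  [0.032,-0.002,0,0,0,0,10],
  [0.032,-0.002,0,0,0,0,10],
  [0.032,-0.002,0,0,0,0,35],
  [0.032,-0.002,0,0,0,0,50],
  [0.032,-0.002,0,0,0,0,60],
  [0.032,-0.002,0,0,0,0,60],
  [0,-0.002,0,0,0,0,60],
  [-0.04,0,0,0,0,0,60],
  [-0.08,0,0,0,0,0,60],
  [-0.12,0,0,0,0,0,60],
  [-0.17,0,0,0,0,0,60],
  [-0.2,0,0.05,0,0,0,60],
  [-0.2,0,0.1,0,0,0,60],
  [-0.2,0,0.15,0,0,0,60],
  [-0.2,0,0.2,0,0,0,60],
  [-0.2,0,0.25,0,0,0,60],
  [-0.2,0,0.3,0,0,0,60],
])

```text
time: 21.85
tool_pos: [0.5283, -0.3392, 0.28]
tcp_rot: [1.119, 1.268, -1.112]
wrist_force: [1.3, -0.5, -0.0]
width: 0.597
```

>>> jog_arm([
  [0,0,0.03,0,0,0,60],
  [0,0,0.06,0,0,0,60],
  [0,0,0.06,0,0,0,60],
  [0,0,0.06,0,0,0,60],
  [0,0,0.06,0,0,0,60],
])

```text
time: 22.35
tool_pos: [0.5359, -0.3978, 0.2796]
tcp_rot: [1.119, 1.269, -1.111]
wrist_force: [-0.2, 1.0, -0.2]
width: 0.605
```

Run:
```python
from h import *
t=imaging.read_camera('top');s=imaging.read_camera('scene')
z=cv2.resize(t[195:345,195:435],(480,300),interpolation=cv2.INTER_CUBIC)
y=cv2.resize(s[120:370,130:530],(480,300),interpolation=cv2.INTER_CUBIC)
cv2.imwrite('pics/f.png',np.vstack([z,y])); st=monitor.read_state(); print(st['time'],st['tool_pos'])
```

```text
22.45 [ 0.53607882 -0.39744771  0.27999394]
```

View pics/f.png

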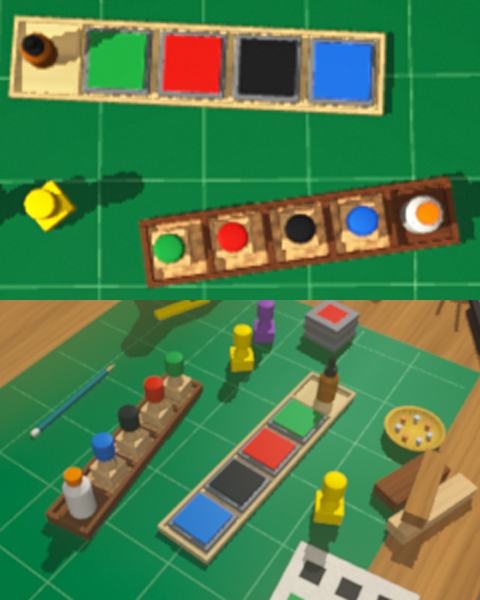

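All four stamps stand upright in order, the bottle is in its bay, and the arm is clear.

```bash
python3 -c "
from workcell import finish_job
print(finish_job())"
```

```text
the job is handed in; nothing more can be done
None
```

All four stamps now stand upright in their own wells, left to right green, red, black, blue, which is the order of their pads. I handed the job in at about 22.5 s of robot time, and no verdict was reported.

The last top and scene pictures show every stamp standing and all four pads empty. The cleaner bottle stands in its bay, the purple and yellow stamps that could be seen are upright, and the arm is well clear.

No check failed. The top and wrist views disagreed by about 5 mm in x. I settled that from the close-up views before each grasp and placing.

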